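Stack walnut blanks to dry on the bench rack

ROBOT

A 7-joint arm with a two-finger parallel gripper is mounted at the origin on the work surface. World frame = base frame: x ahead of the robot, y to its left, z up, the work surface at z = 0. Lengths are in mm, angles in rad, forces in N, time in s.
With the tool pointing down it reaches from about 400 to 875 mm from the base axis. Payload 19.3 kg.
Tool frame: the origin (TCP) lies at the very end of the fingers, on their centre line; the grasp point (between the pads) lies 19 mm behind it (grip_point_offset is the z of the grasp point in the tool frame, in mm); z points along the fingers, y is the line along which they close (so a half turn about z gives the same grasp; the last joint's range is limited). The gripper opens to 85 mm and grips with 20 to 120 N. Pads are 22 mm wide; open, the fingers measure 114 mm over their backs; the gripper's body (76 mm by 85 mm) begins 54 mm behind the grasp point. The pads swing forward as they close: fully open they stand 13 mm farther back than shut.
Start: joints at [-1.295, 0.521, -0.036, 1.599, 0.021, 1.021, -0.113], TCP at [211.862, 587.988, 231.291] pointing down, gripper open.
Joint ranges: [-2.91, 2.91], [-0.3, 2.13], [-1.5, 1.42], [0.17, 2.43], [-1.26, 4.41], [0.16, 1.93], [-2.52, 2.52]. Speed limits (rad/s): [1.89, 1.89, 2.39, 2.39, 3.01, 3.01, 3.01].

INTERFACE

Orientations are given as a 3x3 rotation matrix whose columns are the frame's x, y, z axes.
In Python, from workcell import movep, movel, goto_joints, open_gripper, clamp, wait, inverse_kinematics, read_state, camera, PlanningError, finish_job, grip_point_offset gives the robot as it stands. Calls block until the motion is done:
- movep(position, orientation): joint-space move of the TCP to a pose.
- movel(position, frame=None, max_speed=150, guard=None): straight line of the TCP; frame=None keeps the orientation; max_speed is the mean speed in mm/s. With guard (N) it stops when the force on the tool has changed by that much, and returns True; else False.
- goto_joints(angles): joint-space move.
- open_gripper() and clamp(): open the fingers fully, or close them until they stop; the grip force is fixed at half the most.
- wait(seconds).
- inverse_kinematics(position, orientation): joint angles nearest the present ones, or None.
- read_state(): the state.
- camera(name): name is "scene" or "top"; returns a dict with "image" (480x640x3 uint8, blue, green, red), "range_z" (480x640 float32, mm along the optical axis (not along the pixel's ray), 0 where there is no reading), "fx", "fy", "cx", "cy" (pixels), "cam_to_world" (4x4, takes a point from camera to world coordinates). Camera axes: x right, y up, looking along -z (the intrinsics and any distortion apply to the point x, -y, -z); pixel columns grow to the right and rows downward; lengths in mm; the calibration is good to about 2 mm. A picture is of the moment at which its call begins.
A pose or a line that the arm cannot do raises PlanningError and nothing moves.
- finish_job(): hands the job in; it is judged then, once.
The state is a dict: "time": time; "qpos": joint angles; "qvel": joint speeds; "joint_efforts": joint torques, N m; "eef_pos": TCP position; "tool_rot": TCP orientation; "ft_force": force on the tool from outside, world axes, zero at the start; "torque": the same for the moment, N m; "finger_gap": finger opening in mm; "gripper_force": force on a finger pad.
Only numpy, scipy, OpenCV 4.12 (cv2) and the standard library are available. Lean on these libraries where they do the work, as an engineer would, in place of code of your own. Each camera call takes 0.05 s, during which the arm holds its last target. There are 200 camera calls.

TASK

Stack the two dark walnut boards to dry on the small white rack: first the wide board, centred and lengthwise across both bearers, then the two pale sticks centred crosswise on it, one straight above each bearer. Then lay the narrow board centred on the sticks, parallel to the wide one, and last stand the steel weight upright on the middle of the narrow board. Let go of everything, and leave the clamp and the tape measure where they lie.

Things in the scene. Friction and masses are not known exactly. Their poses are not given: they have to be found in the camera images.
- rack: Fixed drying rack: a white slab 250 (x) x 130 (y) x 12 mm with two pale wooden bearers on it, each 20 wide (x) x 110 long (y) x 20 mm high, centred at x = +65 and x = -65 mm, y = 0. Their tops are 32 mm above the bench. Origin: centre of the slab's underside, on the bench; x runs along the slab (the way the boards are to lie), y along the bearers, z up.
- wide_board_mid (a point): The wide board: loose dark walnut, 200 (x, long) x 60 (y, wide) x 22 mm (z, thick), about 0.19 kg, lying flat. Point: its centre.
- narrow_board_mid (a point): The narrow board: loose dark walnut, 180 (x, long) x 40 (y, wide) x 20 mm (z, thick), about 0.11 kg, lying flat. Point: its centre.
- stick_a_mid (a point): One of two identical loose spacer sticks of pale wood, 100 (x, long) x 18 x 18 mm, about 18 g, lying flat; either may go over either bearer. Point: its centre.
- stick_b_mid (a point): The other spacer stick, the same: 100 (x, long) x 18 x 18 mm. Point: its centre.
- weight_knob (a point): Loose round steel weight, about 0.45 kg: a disc 52 mm across and 27 mm high with an upright cylindrical knob 22 mm across on top, from 27 to 52 mm above its underside. Point: on its axis in the knob, 40 mm above its underside; z is its axis, up.
- clamp: Bystander, to be left alone: small loose blue and black clamp with a steel bar, about 105 (x) x 50 (y) x 26 mm high, lying among the task's things. Origin: middle of its underside.
- tape: Bystander, to be left alone: loose yellow and black tape measure, 66 x 46 x 62 mm high, on the far side of the bench. Origin: middle of its underside.
Things that resemble listed ones, but are neither listed nor needed, are in the scene too. Leave any blue or turquoise look-alike of the part that bears stick_b_mid alone.

How it is judged (in metres and radians):
On the way, in this order (a step that is already met when the one before it is completed fails the run):
1. the wide board lies centred across both bearers (x of wide_board_mid in the frame of rack between -0.012 and 0.012 m and y of wide_board_mid in the frame of rack between -0.012 and 0.012 m and z of wide_board_mid in the frame of rack between 0.038 and 0.048 m and angle between the x axis of wide_board_mid and the x axis of rack, either way round below 0.15 rad), for 0.2 s.
2. a stick lies across the wide board above each bearer (all of step 1 and ((x of stick_a_mid in the frame of rack between 0.053 and 0.077 m and y of stick_a_mid in the frame of rack between -0.012 and 0.012 m and z of stick_a_mid in the frame of rack between 0.058 and 0.068 m and angle between the x axis of each of stick_a_mid, stick_b_mid and the y axis of rack, either way round below 0.15 rad and x of stick_b_mid in the frame of rack between -0.077 and -0.053 m and y of stick_b_mid in the frame of rack between -0.012 and 0.012 m and z of stick_b_mid in the frame of rack between 0.058 and 0.068 m) or (x of stick_a_mid in the frame of rack between -0.077 and -0.053 m and y of stick_a_mid in the frame of rack between -0.012 and 0.012 m and z of stick_a_mid in the frame of rack between 0.058 and 0.068 m and angle between the x axis of each of stick_a_mid, stick_b_mid and the y axis of rack, either way round below 0.15 rad and x of stick_b_mid in the frame of rack between 0.053 and 0.077 m and y of stick_b_mid in the frame of rack between -0.012 and 0.012 m and z of stick_b_mid in the frame of rack between 0.058 and 0.068 m))), for 0.2 s.
3. the narrow board lies centred on the two sticks (all of step 2 and x of narrow_board_mid in the frame of rack between -0.012 and 0.012 m and y of narrow_board_mid in the frame of rack between -0.012 and 0.012 m and z of narrow_board_mid in the frame of rack between 0.077 and 0.087 m and angle between the x axis of narrow_board_mid and the x axis of rack, either way round below 0.15 rad), for 0.2 s.
At the end, for the whole second after the job is handed in: Wide board on both bearers, a stick across it above each bearer, narrow board on the sticks: each within 12 mm of centred, 5 mm in height, 0.15 rad in direction. Weight upright (0.1 rad) on the narrow board, within 15 mm of its middle, 6 mm in height. All at rest, below 0.02 m/s (all of step 3 and horizontal distance between weight_knob and narrow_board_mid below 0.015 m and z of weight_knob in the frame of rack between 0.126 and 0.138 m and angle between weight_knob's own z axis and vertical below 0.1 rad and linear speed of each of wide_board, stick_a, stick_b, narrow_board, weight below 0.02 m/s); the robot touches nothing.
It fails at once if the clamp is shifted by more than 30 mm (distance of clamp from where it was at the start of the episode above 0.03 m).
It fails at once if the tape measure is shifted by more than 30 mm (distance of tape from where it was at the start of the episode above 0.03 m).
It also fails if it takes over 131 s, if anything falls off the work surface, if the arm or the gripper's body presses on something with over 40 N, if the wrist force passes 120 N, or if a joint passes its speed limit or range.

## Working session

There is one attempt and no reset: what is moved stays moved. The work goes in short steps, each a Python script; the robot and the scene stay as the last script left them, time stands still between calls to the robot, and variables do not carry over. Pictures are saved under pics/ and viewed, at most 14 in all, crops included, and the job is handed in when it is done.

```bash
mkdir -p pics; ls; python3 - <<'E'
from workcell import *
import cv2,numpy as np
for n in("top","scene"):
    c=camera(n); cv2.imwrite(f"pics/{n}0.png",c["image"]); np.savez(f"{n}0.npz",**{k:c[k] for k in c})
    print(n,c["fx"],c["fy"],c["cx"],c["cy"],c["cam_to_world"].round(3).tolist(), [k for k in c])
s=read_state();print(s["time"],s["tool_rot"],s["finger_gap"],grip_point_offset)
E
```

```text
pics
top 458.71195158446244 458.71195158446244 325.20619647913605 240.69829756406068 [[0.022, 0.996, -0.089, 471.935], [-1.0, 0.021, -0.01, 9.031], [-0.008, 0.089, 0.996, 986.704], [0.0, 0.0, 0.0, 1.0]] ['image', 'range_z', 'fx', 'fy', 'cx', 'cy', 'cam_to_world']
scene 499.8125662644727 499.8125662644727 326.2574538704952 243.1672332602911 [[0.101, -0.851, 0.515, 1047.21], [0.995, 0.086, -0.054, -58.87], [0.001, 0.518, 0.856, 911.674], [0.0, 0.0, 0.0, 1.0]] ['image', 'range_z', 'fx', 'fy', 'cx', 'cy', 'cam_to_world']
0.1 [[-9.40804922e-01  3.38948430e-01 -2.47527408e-04]
 [ 3.38948504e-01  9.40804404e-01 -9.92521948e-04]
 [-1.03538880e-04 -1.01766858e-03 -9.99999477e-01]] 85.83653409250452 -18.700000000000003
```

View pics/top0.png

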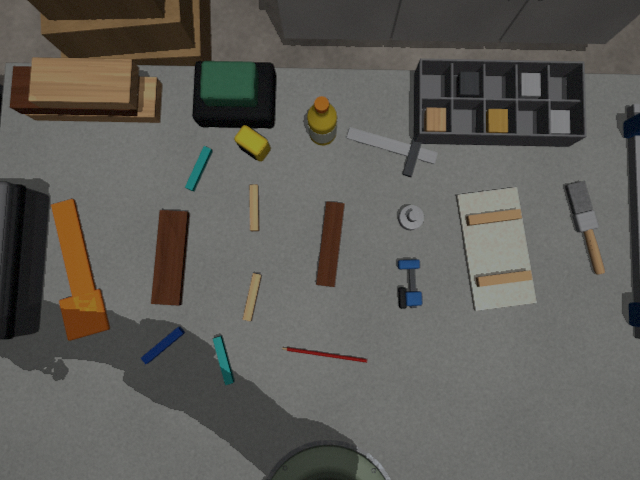

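View pics/scene0.png

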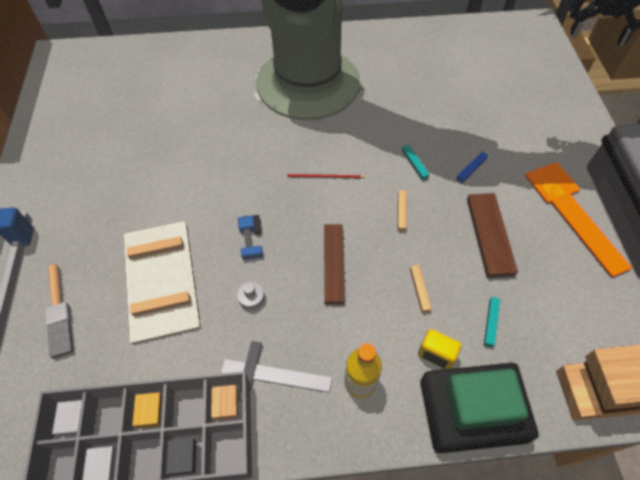

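The top view shows the wide board (170,257), narrow board (330,244), sticks (254,208) and (252,297), weight (411,217), and rack (497,248) with bearers (495,216) and (504,279). The clamp is at (410,283), right below the weight, and the tape is at (252,142).

```bash
cat > h.py <<'E'
from workcell import *
import cv2,numpy as np
def cloud(c):
    Z=c["range_z"].astype(float); v,u=np.mgrid[:480,:640]
    P=np.stack([(u-c["cx"])/c["fx"]*Z,-(v-c["cy"])/c["fy"]*Z,-Z,np.ones_like(Z)],-1)
    return (P@c["cam_to_world"].T)[...,:3]
def to_plane(c,uv,z):
    """pixels -> world points on height z"""
    uv=np.atleast_2d(uv).astype(float);M=c["cam_to_world"]
    d=np.c_[(uv[:,0]-c["cx"])/c["fx"],-(uv[:,1]-c["cy"])/c["fy"],-np.ones(len(uv))]@M[:3,:3].T
    return M[:3,3]+d*((z-M[2,3])/d[:,2])[:,None]
def part(c,W,seed,z0,z1,box=60,hsv=None):
    """min-area rect of blob at seed with heights in z0..z1: centre, long, short, angle of long axis, mean z"""
    m=((W[...,2]>z0)&(W[...,2]<z1)&(c["range_z"]>0))
    if hsv: m&=cv2.inRange(cv2.cvtColor(c["image"],cv2.COLOR_BGR2HSV),*hsv)>0
    x,y=seed; k=np.zeros_like(m);k[max(0,y-box):y+box,max(0,x-box):x+box]=1;m&=k
    n,l=cv2.connectedComponents(m.astype(np.uint8),connectivity=4)
    m=l==l[y,x]
    p=W[m]; z=np.median(p[:,2])
    v,u=np.nonzero(m)
    q=to_plane(c,np.c_[u,v],z)[:,:2]
    (cx,cy),(a,b),t=cv2.minAreaRect(q.astype(np.float32)); t=np.radians(t)
    if a<b:a,b=b,a;t+=np.pi/2
    t=(t+np.pi/2)%np.pi-np.pi/2
    return np.r_[q.mean(0),cx,cy,a,b,t,z],m
E
python3 - <<'E'
from h import *
for n,S in(("top",dict(wide=(170,257,12,30),narrow=(330,244,12,28),s1=(254,208,10,26),s2=(252,297,10,26),slab=(480,240,6,18),b1=(495,216,25,40),b2=(504,279,25,40),disc=(403,217,18,35),knob=(411,215,42,60),clamp=(412,284,5,40))),
 ("scene",dict(wide=(492,235,12,30),narrow=(334,264,12,28),s1=(420,288,10,26),s2=(402,210,10,26),b1=(160,303,25,40),b2=(155,247,25,40),knob=(250,288,42,60)))):
    c=np.load(n+"0.npz");W=cloud(c);print(n,"bench z",W[330,450].round(1))
    for k,(x,y,a,b) in S.items():
        r,m=part(c,W,(x,y),a,b,75);print(k,W[y,x].round(1),r.round(2),m.sum())
E
```

```text
top bench z [ 375.5 -250.    -0.8]
wide [516.5 345.4  21.3] [ 5.1611e+02  3.4627e+02  5.1706e+02  3.4578e+02  1.9965e+02  6.3420e+01
 -4.0000e-02  2.1240e+01] 2783
narrow [551.3   8.2  19.7] [ 5.5249e+02  7.6800e+00  5.5314e+02  7.6100e+00  1.7968e+02  3.9890e+01
 -1.0000e-01  1.9210e+01] 1589
s1 [624.9 171.8  19.6] [6.2640e+02 1.7266e+02 6.2771e+02 1.7233e+02 9.9720e+01 1.7200e+01
 4.0000e-02 1.7030e+01] 404
s2 [436.3 169.9  16.3] [ 4.3704e+02  1.7037e+02  4.3727e+02  1.7014e+02  9.9300e+01  1.8940e+01
 -1.8000e-01  1.7200e+01] 426
slab [ 567.2 -310.4   13.1] [ 5.4981e+02 -3.4412e+02  5.5163e+02 -3.4449e+02  2.4973e+02  1.3223e+02
  1.5000e-01  1.1010e+01] 6119
b1 [ 616.7 -336.4   30.7] [ 615.7  -335.29  615.62 -335.09  111.85   20.51   -1.42   30.94] 515
b2 [ 485.4 -352.7   32.9] [ 487.52 -354.99  487.53 -354.89  111.89   20.11   -1.42   30.9 ] 527
disc [ 611.3 -144.7   25.4] [ 6.1158e+02 -1.6162e+02  6.1278e+02 -1.6259e+02  4.9200e+01  4.8510e+01
  1.0000e-02  2.5470e+01] 362
knob [ 612.  -156.9   51.6] [ 612.16 -162.51  611.8  -162.71   22.07   20.33   -0.78   50.44] 98
clamp [ 4
[... 283 characters left out ...]
80
narrow [563.    7.4  23.1] [ 5.6063e+02  6.8200e+00  5.5625e+02  7.6800e+00  1.8372e+02  3.9710e+01
 -1.0000e-01  2.0630e+01] 1572
s1 [632.  171.2  19.3] [6.3209e+02 1.7247e+02 6.3073e+02 1.7223e+02 1.0324e+02 2.0150e+01
 5.0000e-02 1.8350e+01] 468
s2 [442.7 169.5  19.1] [ 4.4189e+02  1.6981e+02  4.4099e+02  1.6972e+02  1.0532e+02  1.7740e+01
 -1.8000e-01  1.8620e+01] 348
b1 [ 619.7 -334.1   33.3] [ 618.51 -335.79  618.81 -335.23  111.1    25.28   -1.43   32.36] 662
b2 [ 491.5 -353.4   32. ] [ 490.53 -354.73  491.   -354.35  110.86   26.15   -1.42   32.43] 567
knob [ 615.2 -159.6   53.4] [ 6.1603e+02 -1.6252e+02  6.1614e+02 -1.6270e+02  2.5670e+01  2.0940e+01
 -3.0000e-02  5.1910e+01] 120
```

```bash
cat >> h.py <<'E'
RC=np.array([551.6,-345.0]); TH=0.151
def rack(x,y): c,s=np.cos(TH),np.sin(TH); return RC+[c*x-s*y,s*x+c*y]
def hover(xy,t,z):
    """go above xy with the fingers closing across direction t"""
    best=None;q=np.array(read_state()["qpos"])
    for k in(0,np.pi):
        y=np.array([-np.sin(t+k),np.cos(t+k),0]);zz=np.array([0,0,-1.]);R=np.c_[np.cross(y,zz),y,zz]
        j=inverse_kinematics([*xy,z],R)
        if j is not None:
            d=abs(np.array(j)-q).max()
            if best is None or d<best[0]: best=(d,R)
    movep([*xy,z],best[1]);return best[1]
def pick(xy,t,z,hi=160,lift=200):
    open_gripper();hover(xy,t,hi)
    hit=movel([*xy,z],guard=12);s=read_state();print("down",hit,np.round(s["eef_pos"],1))
    clamp();s=read_state();print("gap",round(s["finger_gap"],1),"force",s["gripper_force"],np.round(s["eef_pos"],1))
    movel([*s["eef_pos"][:2],lift],max_speed=200);print("lifted gap",round(read_state()["finger_gap"],1))
    return s["eef_pos"][2]
def place(xy,t,z,hi=200):
    hover(xy,t,hi)
    movel([*xy,z+4],max_speed=200)
    hit=movel([*xy,z-3],max_speed=25,guard=4);print("placed",hit,np.round(read_state()["eef_pos"],1))
    open_gripper();movel([*xy,hi],max_speed=200)
def snap(f,n="top"):
    c=camera(n);cv2.imwrite(f"pics/{f}.png",c["image"]);return c,cloud(c)
def rel(r):
    d=r[2:4]-RC;c,s=np.cos(TH),np.sin(TH);return np.round([c*d[0]+s*d[1],-s*d[0]+c*d[1],(r[6]-TH+np.pi/2)%np.pi-np.pi/2,r[7]],3)
E
python3 - <<'E'
from h import *
z=pick([516.8,346],-0.04,4)
print(read_state()["time"],read_state()["ft_force"])
c,W=snap("grip1","scene")
E
```

```text
down False [517.3 346.3   4.9]
gap 58.3 force 63.729515075683594 [517.2 346.3   5.1]
lifted gap 58.5
4.5 [ 0.14849912  0.46838237 -1.9752502 ]
```

View pics/grip1.png

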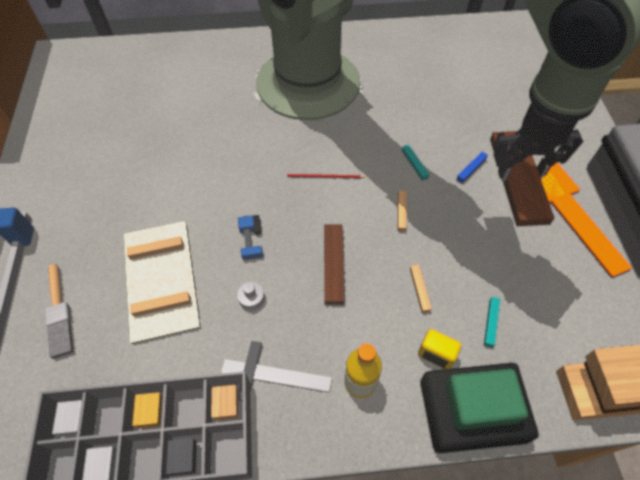

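The scene view shows the wide board held level in the gripper at about (525,175). I'll place it and check.

```bash
python3 - <<'E'
from h import *
place(rack(0,0),TH,36)
hover([520,160],0,200)
c,W=snap("p1");r,m=part(c,W,(497,248),45,62,80);print(r.round(2),rel(r),read_state()["time"])
r,m=part(c,W,(254,208),10,26);print(r.round(2))
r,m=part(c,W,(252,297),10,26);print(r.round(2))
E
```

```text
placed True [ 552.4 -345.4   37.1]
[ 5.5024e+02 -3.4395e+02  5.5111e+02 -3.4335e+02  1.9960e+02  6.3170e+01
  1.5000e-01  5.2890e+01] [-2.4100e-01  1.7080e+00 -1.0000e-03  5.2887e+01] 11.475
[6.2642e+02 1.7257e+02 6.2771e+02 1.7235e+02 9.9730e+01 1.7180e+01
 4.0000e-02 1.7000e+01]
[ 4.3714e+02  1.7030e+02  4.3743e+02  1.7012e+02  9.9640e+01  1.8940e+01
 -1.8000e-01  1.7110e+01]
```

View pics/p1.png

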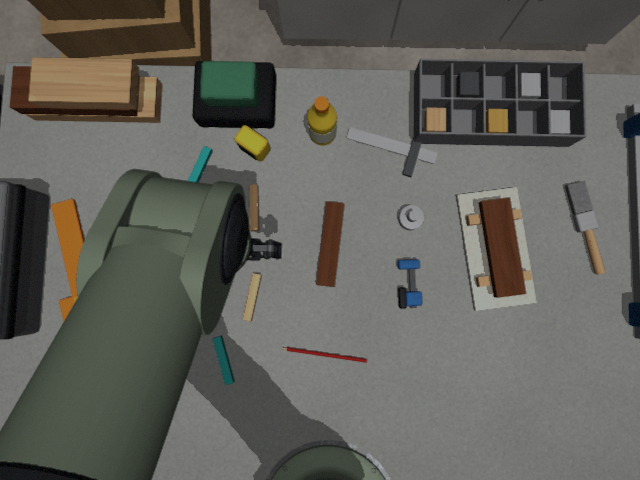

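The wide board lies centred on both bearers (503,247). Now the sticks.

```bash
python3 - <<'E'
from h import *
pick([627.2,172.4],0.04,4); place(rack(65,0),TH+np.pi/2,58)
pick([437.3,170.2],-0.18,4); place(rack(-65,0),TH+np.pi/2,58)
hover([552,100],-.1,200)
c,W=snap("p2");print(read_state()["time"])
for a,b in(((66,0),64),((-64,0),64)):
    p=np.r_[rack(*a),72,1];q=np.linalg.inv(c["cam_to_world"])@p;u=int(c["cx"]+c["fx"]*q[0]/-q[2]);v=int(c["cy"]-c["fy"]*q[1]/-q[2])
    r,m=part(c,W,(u,v),b,80);print((u,v),r.round(2),rel(r))
r,m=part(c,W,(330,244),12,28);print(r.round(2))
cv2.imwrite("pics/p2c.png",cv2.resize(c["image"][160:340,400:640],None,fx=3,fy=3))
E
```

```text
down False [627.8 172.5   5. ]
gap 16.4 force 59.30768966674805 [627.4 172.4   4.3]
lifted gap 16.3
placed True [ 616.6 -335.7   58.3]
down False [437.6 170.2   4.5]
gap 16.4 force 58.98684740066528 [437.3 170.3   4.3]
lifted gap 16.3
placed True [ 488.1 -355.1   58.3]
31.1083
(501, 212) [ 615.34 -335.7   615.33 -335.67  100.92   18.38   -1.42   71.01] [64.411 -0.362 -1.569 71.012]
(512, 277) [ 487.16 -353.68  487.13 -353.36  102.31   18.08   -1.42   70.83] [-64.997   1.437   1.569  70.833]
[ 5.5245e+02  7.7200e+00  5.5314e+02  7.6100e+00  1.7968e+02  3.9890e+01
 -1.0000e-01  1.9190e+01]
```

View pics/p2c.png

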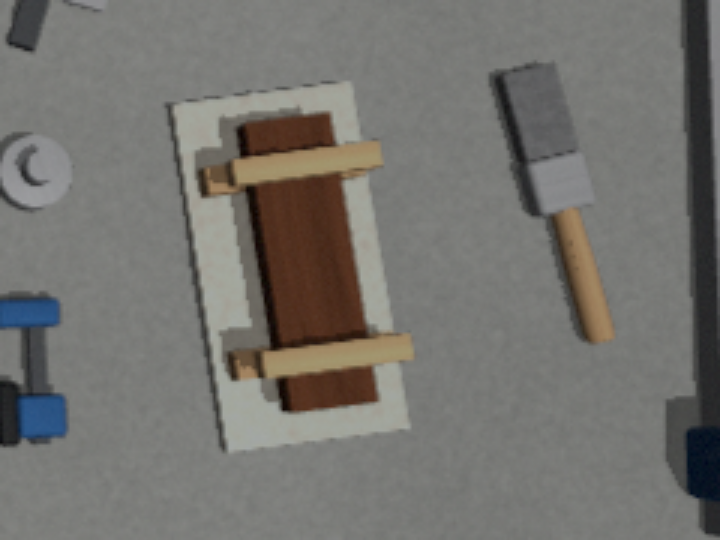

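Both sticks lie crosswise above the bearers (crop (307,162) and (337,355)). Next is the narrow board.

```bash
python3 - <<'E'
from h import *
pick([552.8,7.7],-0.10,4); place(rack(0,0),TH,76)
hover([600,-60],0,200)
c,W=snap("p3");print(read_state()["time"])
p=np.r_[rack(0,0),92,1];q=np.linalg.inv(c["cam_to_world"])@p;u=int(c["cx"]+c["fx"]*q[0]/-q[2]);v=int(c["cy"]-c["fy"]*q[1]/-q[2])
r,m=part(c,W,(u,v),83,100,80);print((u,v),r.round(2),rel(r))
r,m=part(c,W,(411,215),42,60);print(r.round(2))
cv2.imwrite("pics/p3c.png",cv2.resize(c["image"][160:340,400:640],None,fx=3,fy=3))
E
```

```text
down False [553.2   7.8   4.7]
gap 38.3 force 60.5050528049469 [553.    7.8   4.6]
lifted gap 38.6
placed True [ 552.3 -345.1   76.6]
39.4583
(511, 244) [ 5.5113e+02 -3.4341e+02  5.5186e+02 -3.4274e+02  1.7972e+02  4.3850e+01
  1.5000e-01  9.0880e+01] [ 6.0100e-01  2.1970e+00 -2.0000e-03  9.0885e+01]
[ 5.70270e+02  3.24800e+01  5.83610e+02  3.88700e+01  1.44777e+03
  1.04651e+03 -1.55000e+00  3.50000e-01]
```

View pics/p3c.png

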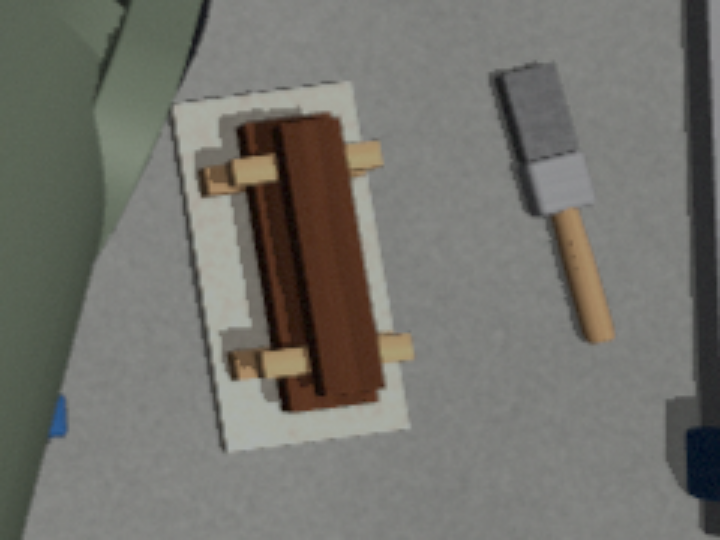

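The narrow board lies centred on the sticks (crop (332,255)). The weight hasn't been moved, so I'll pick it by the knob.

```bash
python3 - <<'E'
from h import *
z=pick([612.2,-162.6],0,30,lift=230)
place(rack(0,0),TH,122,hi=230)
hover([552,60],0,230)
c,W=snap("p4");wait(.5);print(read_state()["time"])
def px(x,y,z):
    q=np.linalg.inv(c["cam_to_world"])@np.r_[rack(x,y),z,1];return int(c["cx"]+c["fx"]*q[0]/-q[2]),int(c["cy"]-c["fy"]*q[1]/-q[2])
for s,a,b in((px(0,0,143),135,155),(px(70,0,92),83,100)):
    r,m=part(c,W,s,a,b,80);print(s,r.round(2),rel(r))
cv2.imwrite("pics/p4c.png",cv2.resize(c["image"][160:340,400:640],None,fx=3,fy=3))
c2,_=snap("p4s","scene");cv2.imwrite("pics/p4sc.png",cv2.resize(c2["image"][180:360,80:320],None,fx=3,fy=3))
E
```

```text
down False [ 612.7 -162.7   30.9]
gap 20.1 force 58.64500708197511 [ 612.3 -162.8   30.4]
lifted gap 20.0
placed True [ 552.4 -345.1  122.3]
48.0833
(522, 242) [ 5.5258e+02 -3.4319e+02  5.5248e+02 -3.4328e+02  2.2260e+01  2.2020e+01
 -1.0000e-02  1.4233e+02] [  1.127   1.571  -0.166 142.329]
(505, 209) [ 6.0638e+02 -3.3379e+02  5.9414e+02 -3.3633e+02  9.4480e+01  4.3740e+01
  1.3000e-01  9.0960e+01] [ 4.3362e+01  2.1720e+00 -2.4000e-02  9.0956e+01]
```

View pics/p4c.png

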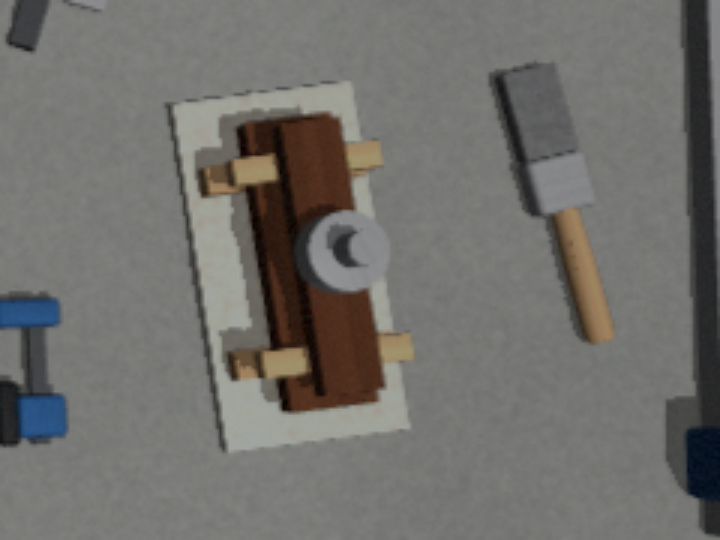

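View pics/p4sc.png

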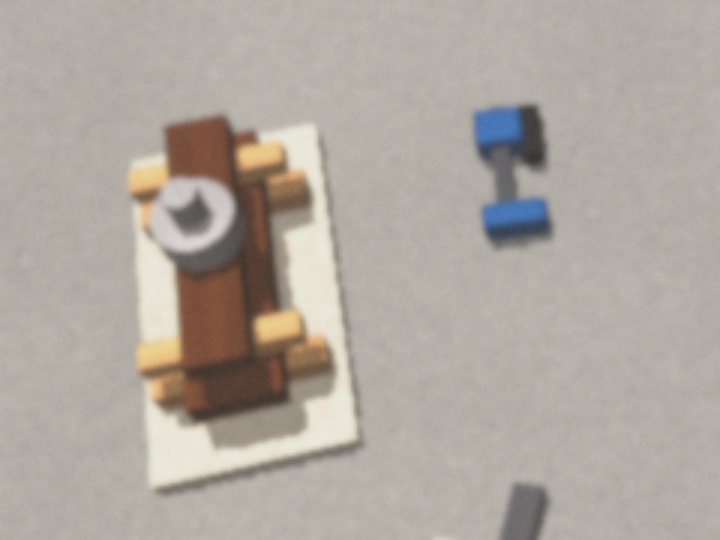

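Both views show the weight upright on the middle of the stack (knob at (362,248) in the top crop), and the clamp hasn't moved.

```bash
python3 -c "
from workcell import *
print(finish_job())"
```

```text
the job is handed in; nothing more can be done
None
```

The stack is built in the required order, with every part measured about 2 mm or less from centre and the weight upright on top. Everything is released, the clamp and tape were not touched, and the job was handed in at about 48 s; no verdict came back.

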